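# Roll down the edge trim of a solar test panel

## Robot

A 6-joint arm with a two-finger parallel gripper is mounted at the origin on the work surface. World frame = base frame: x ahead of the robot, y to its left, z up, the work surface at z = 0. Lengths are in mm, angles in rad, forces in N, time in s.
With the tool pointing down it reaches from about 350 to 775 mm from the base axis. Payload 7.3 kg.
Tool frame: the origin (TCP) lies between the finger pads, 19 mm behind the fingertips; this is the grasp point; z points along the fingers, y is the line along which they close (so a half turn about z gives the same grasp; the last joint's range is limited). The gripper opens to 92 mm and grips with 3 to 60 N. Pads are 19 mm wide; open, the fingers measure 130 mm over their backs; the gripper's body (75 mm by 190 mm) begins 47 mm behind the grasp point.
Start: joints at [-1.299, 0.342, 1.524, -0, 1.275, -0.146], TCP at [213.042, -479.85, 245.541] pointing down, gripper open.
Joint ranges: [-2.53, 2.53], [-0.77, 2.02], [0.04, 2.7], [-1, 4.14], [0.28, 2.66], [-3.11, 3.11]. Speed limits (rad/s): [2.57, 2.57, 3.14, 3.14, 3.14, 3.14].

## Interface

Orientations are given as [roll, pitch, yaw] about the fixed x, y, z axes, in that order (R = Rz(yaw) Ry(pitch) Rx(roll)).
In Python, from plant import get_obs, vision, workorder gives the robot as it stands.
- The arm moves only by the shell command python3 -m pendant 'ROWS' [OPENING]. ROWS is a JSON object of lists of equal length, an entry for each row: "dp": the shift along the tool's x, y, z in m, a list of three; "rotation": the turn, a rotation vector about the tool's x, y, z in rad, a list of three. A call has 1 to 8 rows; each row is the pose to reach, as a shift and turn from the pose commanded when the call began, along the tool's axes at that moment; what a row does not reach only later rows make up. A row lasts 1/8 s, in which the tool goes at most 62.5 mm and 10.7 degrees, less where a joint would pass 70% of its speed; a pose out of reach is approached as far as the arm can. A call with a gripper value outside its range is refused whole. OPENING is the finger opening in m, from 0 to 0.0918, set as the call begins (- or left out, the last holds). The fingers move at their own pace and stop on an object; the grip force is fixed at half the most. Time passes only in rows, so rows that repeat a pose let the fingers close. It gives the time, the measured TCP pose, the force, the opening and the grip force at its end, in the units of the state.
- get_obs(): the state, without advancing time (a new reading comes with each control period).
- vision.capture(name): name is "side" or "top"; returns a dict with "pixels" (384x512x3 uint8, red, green, blue), "vfov" (degrees; the focal length in pixels is half the picture's height over the tangent of half this angle, whatever the lens; pixels are square), "cx", "cy" (the principal point, pixels), "dist" ([k1, k2, p1, p2, k3] as OpenCV has them; the pictures are not rectified), "pose" (4x4, takes a point from camera to world coordinates). Camera axes: x right, y up, looking along -z (the intrinsics and any distortion apply to the point x, -y, -z); pixel columns grow to the right and rows downward; lengths in mm; the calibration is good to about 2 mm. A picture is of the moment at which its call begins. There is no depth.
- workorder.close_job(): hands the job in; it is judged then, once.
The state is a dict: "time": time; "joint_positions": joint angles; "dq": joint speeds; "tau": joint torques, N m; "tool_pos": TCP position; "tcp_rot": TCP orientation; "contact_force": force on the tool from outside, world axes, zero at the start; "moment": the same for the moment, N m; "grip_width": finger opening in mm; "finger_force": force on a finger pad.
Only numpy, scipy, OpenCV 4.12 (cv2) and the standard library are available. Lean on these libraries where they do the work, as an engineer would, in place of code of your own. Each camera call takes 0.05 s, during which the arm holds its last target. There are 200 camera calls.

## Task

Take the green-handled spring roller out of its grey cradle and, pressing firmly (about 13 N; more than 25 N cracks the panel), roll it along the whole row of orange trim clips on the edge of the blue test panel until every clip is pushed home, flush with its metal rails. Then set the roller, without dropping or ramming it, back in its cradle as it was. Press on the trim with the roller only, and leave the other things on the bench where they are.

Things in the scene. Friction and masses are not known exactly. Their poses are not given: they have to be found in the camera images.
- stage: Fixed steel tilt stage with an aluminium deck (150 mm in x, 220 in y), a blue solar test panel and, at its +x side, the edge trim. Origin: centre of its underside, on the bench; z up, y along the trim. The deck rides on screws that are NOT measured: it may sit up to 10 mm above or below nominal and slope along y by up to 0.07 rad, so feel its height. It does not yield under load.
- trim_mid (a point): Trim middle, 50 mm in x from the stage's origin, at the nominal rail-top height, 72 mm up (real height: see stage). The trim: six orange clips in a row along y, each 13.5 mm wide and 28 mm long, between two aluminium rails (6 mm wide, centred 10 mm either side). Over 25 N in all from roller to stage cracks the panel (wedged at a clip edge: up to 1.4 x the push felt).
- trim_a (a point): Nominal rail-top height (see stage: not exact in height) at the middle of the trim's width, at its -y end (outer end of clip0). Fixed to the stage.
- trim_b (a point): The same at the +y end (outer end of clip5).
- clip0 (a joint): How far orange clip 0 (first at the -y end; centre at stage y = -70 mm) is pushed in, m: 0 = 5 mm proud of the rails, 0.005 = flush (1.5 mm proud is tolerated). It takes about 8 N straight down, and stays where it is left.
- clip1 (a joint): How far orange clip 1 (counted from the -y end; centre at stage y = -42 mm) is pushed in, m: 0 = 5 mm proud of the rails, 0.005 = flush (1.5 mm proud is tolerated). It takes about 8 N straight down, and stays where it is left.
- clip2 (a joint): How far orange clip 2 (counted from the -y end; centre at stage y = -14 mm) is pushed in, m: 0 = 5 mm proud of the rails, 0.005 = flush (1.5 mm proud is tolerated). It takes about 8 N straight down, and stays where it is left.
- clip3 (a joint): How far orange clip 3 (counted from the -y end; centre at stage y = 14 mm) is pushed in, m: 0 = 5 mm proud of the rails, 0.005 = flush (1.5 mm proud is tolerated). It takes about 8 N straight down, and stays where it is left.
- clip4 (a joint): How far orange clip 4 (counted from the -y end; centre at stage y = 42 mm) is pushed in, m: 0 = 5 mm proud of the rails, 0.005 = flush (1.5 mm proud is tolerated). It takes about 8 N straight down, and stays where it is left.
- clip5 (a joint): How far orange clip 5 (last, at the +y end; centre at stage y = 70 mm) is pushed in, m: 0 = 5 mm proud of the rails, 0.005 = flush (1.5 mm proud is tolerated). It takes about 8 N straight down, and stays where it is left.
- roller: Loose spring-loaded palm roller, 0.36 kg, hanging upright in its cradle. Origin: lowest point of the wheel (spring relaxed); z up; it rolls along its own y. Black wheel, radius 25 mm, 24 mm wide (x), axle along x at z = 25 mm. Wheel and yoke spring up into the body by up to 5 mm, 7 N per mm, hard stop at 35 N. Black flange 64 (x) x 84 (y) mm, z = 62 to 68 mm. Same after half a turn.
- roller_grip (a point): Grip point on the roller's axis, 90 mm above its origin, in the green handle block: 50 mm (x) by 30 mm (y), z = 68 to 118 mm, standing on the flange. Grip it from above across the 30 mm (fingers closing along the roller's y) with the TCP here; the fingertips are then just above the flange. A grip of about 80 N holds it.
- wheel (a joint): Turn of the roller's wheel about its axle (roller +x), rad, 0 at the start, unlimited; 25 mm of rolling per rad.
- cradle: Grey plastic cradle fixed to the bench, an open-topped, bottomless frame 68 (x) x 82 (y) mm outside, 66 mm high, opening 48 (x) x 62 (y) mm. Origin: centre of its underside, on the bench. The roller hangs in it with its flange on the rim, wheel inside, roller axes parallel to the cradle's (half a turn is as good), roller origin 4 mm above the cradle's origin.
- torch: Orange torch standing upright, radius 32 mm, 150 mm high; origin at its underside. Leave alone.
- ringmount: Flat aluminium ring mount, radius 45 mm, 12 mm high, origin at its underside. Leave alone.
- post: Steel optical post on a round foot, radius 28 mm, 110 mm high, origin at its underside. Leave alone.
- driver: Screwdriver lying on the bench, origin about its middle. Leave alone.
- vial: Small jar, radius 22 mm, 70 mm high, origin at its underside. Leave alone.
- tray: Blue open tray 90 x 120 x 30 mm, origin at its underside. Leave alone.
- filterbox: White filter box 50 x 70 x 30 mm, origin at its underside. Leave alone.
There are look-alikes about, which are no part of the job. Leave any brown or yellow look-alike of the roller alone.

How it is judged:
By the outcome, as a careful person would: the job done as asked, in the order asked, and still so for the second after the job is handed in, with the robot touching nothing.
It also fails if it takes over 69 s, if anything falls off the work surface, if the arm or the gripper's body presses on something with over 40 N, if the wrist force passes 120 N, or if a joint passes its speed limit or range.

## Working session

There is one attempt and no reset: what is moved stays moved. The work goes in short steps, Python scripts to look and compute and a shell command to move; the robot and the scene stay as the last step left them, time stands still between calls to the robot, and variables do not carry over. Pictures are saved under pics/ and viewed, at most 10 in all, crops included, and the job is handed in when it is done.

```bash
ls; mkdir -p pics
python3 - <<'E'
from plant import get_obs, vision
import cv2,numpy as np
o=get_obs();print(o)
for n in("side","top"):
    c=vision.capture(n);cv2.imwrite(f"pics/{n}0.png",c["pixels"][:,:,::-1])
    print(n,{k:(np.round(v,4).tolist() if k!="pixels" else 0) for k,v in c.items()})
E
```

```text
pics
{'time': 0.0, 'joint_positions': array([-1.29901594e+00,  3.42682373e-01,  1.52505023e+00,  8.41885944e-06,
        1.27540184e+00, -1.45997687e-01]), 'dq': array([ 0.00037157, -0.00095485,  0.00043808, -0.00078026, -0.00017761,
        0.00013492]), 'tau': array([-8.25728580e-05, -4.31234765e+01, -2.44218689e+01,  7.18226214e-02,
        5.60300646e-02, -9.04398416e-05]), 'tool_pos': array([ 212.92502478, -479.45083285,  244.85429648]), 'tcp_rot': array([-3.14006843e+00, -2.32264586e-04,  4.17775444e-01]), 'contact_force': array([0.56640458, 0.20540199, 1.12308578]), 'moment': array([-2.47770152e-02, -3.71620646e-02,  1.68165975e-05]), 'finger_force': 0.0, 'grip_width': 91.7299354214245}
side {'pixels': 0, 'vfov': 45.2586, 'cx': 257.1717, 'cy': 179.7601, 'dist': [-0.1502, 0.0, 0.0, 0.0, 0.0], 'pose': [[0.7257, 0.4202, -0.5448, -209.07], [-0.688, 0.4367, -0.5796, -875.2935], [-0.0056, 0.7954, 0.606, 973.2775], [0.0, 0.0, 0.0, 1.0]]}
top {'pixels': 0, 'vfov': 56.4692, 'cx': 257.1986, 'cy': 192.0929, 'dist': [-0.0599, 0.0, 0.0, 0.0, 0.0], 'pose': [[0.0106, 0.9879, -0.155, 423.9025], [-0.9998, 0.008, -0.0175, -41.8186], [-0.016, 0.1551, 0.9878, 1099.4076], [0.0, 0.0, 0.0, 1.0]]}
```

View pics/top0.png

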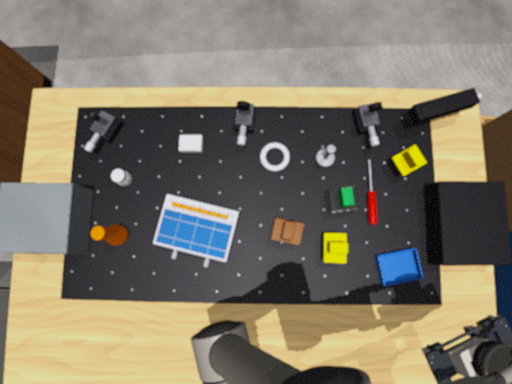

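View pics/side0.png

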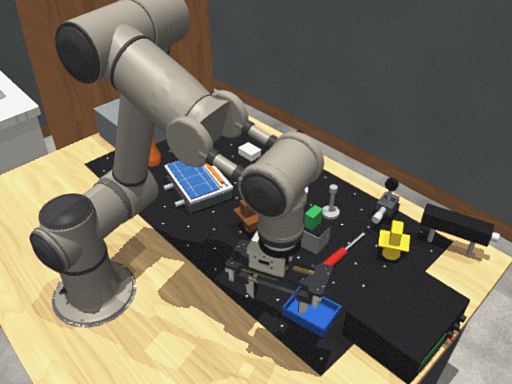

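The top view shows a green block on a grey cradle at about (347,197). The stage is at (196,228), with orange trim along its far edge near (200,210). Candidates for the roller are green (347,197), brown (288,231), yellow (335,247) and yellow (409,160). I choose green, and will check it in a close crop.

```bash
cat > h.py <<'E'
import cv2,numpy as np
from plant import get_obs, vision
def ray(c,px):
    f=192/np.tan(np.radians(c["vfov"])/2);K=np.array([[f,0,c["cx"]],[0,f,c["cy"]],[0,0,1]])
    u=cv2.undistortPoints(np.float64(px).reshape(-1,1,2),K,np.float64(c["dist"])).reshape(-1,2)
    d=np.c_[u[:,0],-u[:,1],-np.ones(len(u))]@c["pose"][:3,:3].T
    return c["pose"][:3,3],d
def plane(c,px,z):
    o,d=ray(c,px);return o+d*((z-o[2])/d[:,2])[:,None]
def tri(c1,p1,c2,p2):
    o1,d1=ray(c1,p1);o2,d2=ray(c2,p2);out=[]
    for a,b in zip(d1,d2):
        s=np.linalg.lstsq(np.c_[a,-b],o2-o1,rcond=None)[0]
        A=o1+a*s[0];B=o2+b*s[1];out.append(np.r_[(A+B)/2,np.linalg.norm(A-B)])
    return np.array(out)
def mask(c,lo,hi):return cv2.inRange(cv2.cvtColor(c["pixels"],cv2.COLOR_RGB2HSV),np.array(lo),np.array(hi))
def big(m):
    cs=cv2.findContours(m,cv2.RETR_EXTERNAL,cv2.CHAIN_APPROX_NONE)[0];return max(cs,key=cv2.contourArea)
def crop(c,x,y,w,h,k):
    return cv2.resize(np.ascontiguousarray(c["pixels"][y:y+h,x:x+w,::-1]),None,fx=k,fy=k,interpolation=cv2.INTER_CUBIC)
E
python3 - <<'E'
from h import *
t=vision.capture("top");s=vision.capture("side")
a=crop(t,310,170,66,50,6);b=crop(s,290,195,66,50,6);d=crop(t,145,185,100,85,4);e=crop(s,155,145,100,85,4)
cv2.imwrite("pics/c1.png",np.vstack([np.hstack([a[:,:396],b[:,:396]]),np.hstack([d[:300,:396],e[:300,:396]])]))
for n,c in(("top",t),("side",s)):
    H=cv2.cvtColor(c["pixels"],cv2.COLOR_RGB2HSV)
    m=mask(c,(45,120,40),(80,255,255));k=big(m);print(n,cv2.contourArea(k),cv2.boundingRect(k),cv2.minAreaRect(k))
    v=H[...,2][m>0];print(np.percentile(v,[5,25,50,75,95]))
    for z in (97,122):
        if n=="top":print(plane(c,[cv2.minAreaRect(k)[0]],z))
E
```

```text
top 236.0 (339, 187, 16, 20) ((346.1307678222656, 196.54617309570312), (19.473453521728516, 14.512063026428223), 82.87498474121094)
[ 58.  131.5 182.  192.  195. ]
[[ 570.42708285 -276.10251888   97.        ]]
[[ 566.77276718 -270.25948808  122.        ]]
side 305.0 (304, 205, 18, 25) ((312.5, 217.0), (24.0, 17.0), 90.0)
[ 65.2  91.   99.  173.  202. ]
```

View pics/c1.png

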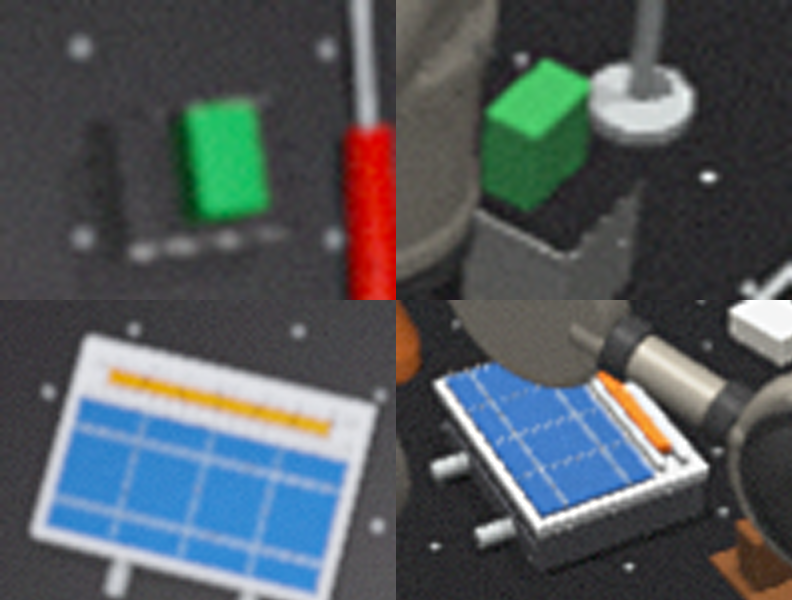

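The crop shows a green block on a black flange in the grey cradle, top face centred near top (347.7,196.7), so this is the roller. Orange trim runs from about top (173,206) to (227,220). Next I triangulate the top face of the handle and the trim.

```bash
cat > m.py <<'E'
from h import *
t=vision.capture("top");s=vision.capture("side");T={}
for n,c in(("top",t),("side",s)):
    k=big(mask(c,(45,120,145),(80,255,255)));r=cv2.minAreaRect(k)
    M=cv2.moments(mask(c,(45,120,145),(80,255,255)),True);cen=(M["m10"]/M["m00"],M["m01"]/M["m00"])
    print(n,"green",r,cen);T[n]=(cen,r)
print("green top tri",tri(t,[T["top"][0]],s,[T["side"][0]]))
bx=cv2.boxPoints(T["top"][1]);w=plane(t,bx,122);print("box",w[:,:2].round(1).tolist())
e=np.diff(np.vstack([w,w[:1]]),axis=0);print("edges len/ang",[(np.linalg.norm(v).round(1),np.degrees(np.arctan2(v[1],v[0])).round(1)) for v in e])
for n,c in(("top",t),("side",s)):
    m=mask(c,(8,150,150),(24,255,255))
    for k in cv2.findContours(m,cv2.RETR_EXTERNAL,cv2.CHAIN_APPROX_NONE)[0]:
        if cv2.contourArea(k)<30:continue
        r=cv2.minAreaRect(k);b=cv2.boxPoints(r);print(n,"orange",np.round(r[0],1),np.round(r[1],1),r[2],b.round(1).tolist())
        if n=="top":
            for z in(72,77):print(z,plane(t,b,z)[:,:2].round(1).tolist())
    if n=="top":
        k=big(mask(c,(95,120,120),(115,255,255)));r=cv2.minAreaRect(k);print("blue",r,plane(t,cv2.boxPoints(r),70)[:,:2].round(1).tolist())
E
python3 m.py
```

```text
top green ((347.4307861328125, 195.94615173339844), (18.109071731567383, 10.542951583862305), 82.87498474121094) (347.4468085106383, 196.04255319148936)
side green ((313.5000305175781, 211.00003051757812), (9.192388534545898, 14.849242210388184), 45.0) (313.54918032786884, 211.05737704918033)
green top tri [[ 569.39493659 -274.99889446  121.65428165    2.88889493]]
box [[591.7, -256.9], [595.6, -286.1], [545.4, -290.8], [541.6, -261.8]]
edges len/ang [(np.float64(29.5), np.float64(-82.4)), (np.float64(50.4), np.float64(-174.6)), (np.float64(29.3), np.float64(97.5)), (np.float64(50.3), np.float64(5.6))]
top orange [ 97. 233.] [14. 14.] 90.0 [[90.0, 226.0], [104.0, 226.0], [104.0, 240.0], [90.0, 240.0]]
72 [[480.6, 465.0], [481.2, 422.7], [440.7, 419.8], [439.9, 461.8]]
77 [[480.3, 462.5], [481.0, 420.4], [440.6, 417.5], [439.8, 459.4]]
top orange [199.4 210.2] [54.8  2.2] 14.03624439239502 [[172.60000610351562, 204.60000610351562], [173.10000610351562, 202.5], [226.3000030517578, 215.8000030517578], [225.8000030517578, 217.89999389648438]]
72 [[546.0, 222.5], [552.3, 221.3], [515.1, 64.8], [508.9, 66.2]]
77 [[545.5, 221.3], [551.7, 220.0], [514.6, 64.3], [508.5, 65.6]]
blue ((399.6092224121094, 265.692626953125), (31.56783676147461, 41.79106140136719), 77.79953002929688) [[407.9, -363.2], [433.2, -482.3], [346.3, -497.5], [321.9, -379.4]]
side orange [395.1 237.1] [10.9 16.7] 8.746162414550781 [[388.5, 244.5], [391.0, 228.0], [401.79998779296875, 229.6999969482422], [399.29998779296875, 246.10000610351562]]
side orange [213.8 171.8] [24.7  3.1] 50.19443130493164 [[204.6999969482422, 163.1999969482422], [207.10000610351562, 161.3000030517578], [222.89999389648438, 180.3000030517578], [220.5, 182.1999969482422]]
side orange [154.6 154.6] [ 9.5 22.2] 10.304845809936523 [[148.0, 164.60000610351562], [151.89999389648438, 142.8000030517578], [161.3000030517578, 144.5], [157.3000030517578, 166.3000030517578]]
```

```bash
cat > go.py <<'E'
import sys,numpy as np
from plant import get_obs
from scipy.spatial.transform import Rotation as R
o=get_obs();x,y,z,yaw=map(float,sys.argv[1:5])
A=R.from_euler("xyz",o["tcp_rot"]);B=R.from_euler("xyz",[np.pi,0,yaw])
print("dp",(A.inv().apply(np.array([x,y,z])-o["tool_pos"])/1000).round(4),"rot",(A.inv()*B).as_rotvec().round(4))
print(o["time"],o["tool_pos"].round(1),o["tcp_rot"].round(4),o["contact_force"].round(1),o["grip_width"].round(1))
E
python3 go.py 569 -274.5 245.5 0.113
python3 -m pendant '{"dp":[[0.055,-0.006,0],[0.117,-0.012,0],[0.175,-0.018,0],[0.235,-0.025,0],[0.295,-0.031,0],[0.355,-0.037,0],[0.408,-0.043,0],[0.408,-0.043,0]],"rotation":[[0,0,0],[0,0,0.08],[0,0,0.16],[0,0,0.24],[0,0,0.304],[0,0,0.304],[0,0,0.304],[0,0,0.304]]}'
python3 go.py 569 -274.5 245 0.113; python3 m.py
```

```text
dp [ 4.087e-01 -4.310e-02 -2.000e-04] rot [-0.0005  0.      0.3048]
time: 1.3
tool_pos: [571.1, -272.2, 244.6]
tcp_rot: [-3.141, -0.0, 0.119]
contact_force: [-1.1, -0.3, -0.4]
grip_width: 91.7
finger_force: 0.0
dp [-0.0023  0.002  -0.0004] rot [-0.0008 -0.0002  0.0056]Traceback (most recent call last):
  File "go.py", line 7, in <module>
    print(o["time"],o["tool_pos"].round(1),o["tcp_rot"].round(4),o["contact_force"].round(1),o["grip_width"].round(1))
                                                                                             ^^^^^^^^^^^^^^^^^^^^^
AttributeError: 'float' object has no attribute 'round'
Traceback (most recent call last):
  File "go.py", line 7, in <module>
    print(o["time"],o["tool_pos"].round(1),o["tcp_rot"].round(4),o["contact_force"].round(1),o["grip_width"].round(1))
                                                                                             ^^^^^^^^^^^^^^^^^^^^^
AttributeError: 'float' object has no attribute 'round'
Traceback (most recent call last):
  File "m.py", line 4, in <module>
    k=big(mask(c,(45,120,145),(80,255,255)));r=cv2.minAreaRect(k)
  File "h.py", line 18, in big
    cs=cv2.findContours(m,cv2.RETR_EXTERNAL,cv2.CHAIN_APPROX_NONE)[0];return max(cs,key=cv2.contourArea)
                                                                             ~~~^^^^^^^^^^^^^^^^^^^^^^^^
ValueError: max() iterable argument is empty
```

```bash
sed -i 's/,o\["grip_width"\].round(1)/,round(o["grip_width"],1),o["finger_force"]/' go.py
python3 -m pendant '{"dp":[[-0.001,0.001,0.05],[-0.001,0.001,0.085],[-0.001,0.001,0.095],[-0.001,0.001,0.095]],"rotation":[[0,0,0],[0,0,0],[0,0,0],[0,0,0]]}'
python3 go.py 569 -274.5 94 0.113
python3 - <<'E'
from h import *
t=vision.capture("top");s=vision.capture("side")
cv2.imwrite("pics/d.png",np.vstack([np.hstack([crop(s,240,150,130,100,3)]),crop(s,150,130,130,100,3)]))
m=mask(s,(8,150,150),(24,255,255))
for k in cv2.findContours(m,cv2.RETR_EXTERNAL,cv2.CHAIN_APPROX_NONE)[0]:
    if cv2.contourArea(k)>30: print(cv2.minAreaRect(k),cv2.boxPoints(cv2.minAreaRect(k)).tolist())
E
```

```text
time: 1.9
tool_pos: [567.2, -277.0, 151.1]
tcp_rot: [3.141, -0.0, 0.113]
contact_force: [0.2, -0.3, 0.5]
grip_width: 91.8
finger_force: 0.0
dp [ 0.0021 -0.0023  0.0571] rot [ 0.0003 -0.0001 -0.0005]
1.9 [ 567.2 -277.   151.1] [ 3.1413e+00 -1.0000e-04  1.1250e-01] [ 0.2 -0.3  0.5] 91.8 0.0
((395.0693359375, 237.0491180419922), (10.796060562133789, 16.6502628326416), 8.746162414550781) [[388.4681701660156, 244.4566192626953], [390.9999694824219, 227.99998474121094], [401.6705017089844, 229.64161682128906], [399.1387023925781, 246.09825134277344]]
((210.95082092285156, 168.54098510742188), (33.289588928222656, 2.8168113231658936), 50.19443130493164) [[199.21311950683594, 156.65574645996094], [201.37705993652344, 154.8524627685547], [222.6885223388672, 180.4262237548828], [220.5245819091797, 182.22950744628906]]
((148.6306610107422, 144.70285034179688), (41.06364059448242, 15.062078475952148), 76.86598205566406) [[136.63119506835938, 126.41938781738281], [151.29925537109375, 122.99684143066406], [160.630126953125, 162.98631286621094], [145.96206665039062, 166.4088592529297]]
```

View pics/d.png

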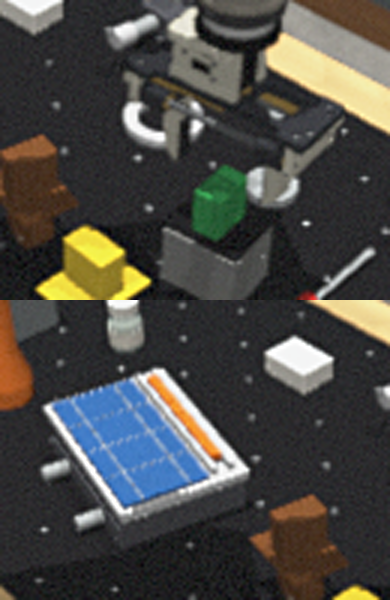

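The side crop shows the open fingers straddling the green handle above the cradle, with the whole trim in view. I descend and grip.

```bash
python3 -m pendant '{"dp":[[0.001,-0.001,0.015],[0.002,-0.002,0.035],[0.002,-0.002,0.05],[0.002,-0.002,0.056],[0.002,-0.002,0.056],[0.002,-0.002,0.056]],"rotation":[[0,0,0],[0,0,0],[0,0,0],[0,0,0],[0,0,0],[0,0,0]]}'
python3 go.py 569 -274.5 94 0.113
python3 - <<'E'
from h import *
t=vision.capture("top");s=vision.capture("side")
# trim ends in both views: orange elongated contour, ends of long axis
def ends(c):
    best=None
    for k in cv2.findContours(mask(c,(8,150,150),(24,255,255)),cv2.RETR_EXTERNAL,cv2.CHAIN_APPROX_NONE)[0]:
        if cv2.contourArea(k)<30: continue
        (x,y),(w,h),a=cv2.minAreaRect(k)
        if max(w,h)/min(w,h)>6:
            b=cv2.boxPoints(((x,y),(w,h),a)); m=[(b[i]+b[(i+1)%4])/2 for i in range(4)]
            d=[np.linalg.norm(b[i]-b[(i+1)%4]) for i in range(4)]
            i=int(np.argmin(d)); best=[m[i],m[(i+2)%4]]
    return best
a=ends(t);b=ends(s);print(a,b)
a=sorted(a,key=lambda p:-p[0]); b=sorted(b,key=lambda p:-p[0])   # -y end first
print(tri(t,a,s,b)); print(plane(t,a,77))
# panel blue
k=[k for k in cv2.findContours(cv2.morphologyEx(mask(t,(95,120,120),(115,255,255)),cv2.MORPH_CLOSE,np.ones((5,5))),0,2)[0] if cv2.contourArea(k)>1500 and cv2.minAreaRect(k)[0][0]<300]
for q in k:
    r=cv2.minAreaRect(q);bx=cv2.boxPoints(r);print("blue",r,plane(t,bx,72)[:,:2].tolist())
E
```

```text
time: 2.75
tool_pos: [569.8, -274.2, 95.2]
tcp_rot: [3.141, -0.001, 0.114]
contact_force: [0.1, -0.3, 0.3]
grip_width: 91.6
finger_force: 0.0
dp [-0.0008  0.0002  0.0012] rot [ 0.0009 -0.001   0.0007]
2.75 [ 569.8 -274.2   95.2] [ 3.1407e+00 -1.0000e-03  1.1370e-01] [ 0.1 -0.3  0.3] 91.6 0.0
[array([172.85295, 203.58821], dtype=float32), array([226.02943, 216.88234], dtype=float32)] [array([200.29507, 155.7541 ], dtype=float32), array([221.6885 , 181.42622], dtype=float32)]
[[513.98652514  64.55977634  68.34077104   4.24257391]
 [549.54215659 220.35319751  75.57460131   2.05825573]]
[[511.559883    64.9452401   77.        ]
 [548.55421134 220.61971397  77.        ]]
blue ((193.64706420898438, 233.41177368164062), (68.39505004882812, 32.98484420776367), 14.03624439239502) [[439.95168255299154, 264.67727803394774], [532.7155594647431, 245.82785771441274], [486.73278988902837, 51.07279847211055], [395.7436146410972, 71.93862953557412]]
```

```bash
python3 -m pendant '{"dp":[[-0.0005,0,0.0015],[-0.0005,0,0.003],[-0.0005,0,0.003]],"rotation":[[0,0,0],[0,0,0],[0,0,0]]}'
python3 -m pendant '{"dp":[[0,0,0],[0,0,0],[0,0,0],[0,0,0],[0,0,0],[0,0,0],[0,0,0]],"rotation":[[0,0,0],[0,0,0],[0,0,0],[0,0,0],[0,0,0],[0,0,0],[0,0,0]]}' 0.0
python3 go.py 569 -274.5 94 0.113
```

```text
time: 3.22
tool_pos: [568.8, -273.9, 91.4]
tcp_rot: [-3.142, 0.0, 0.114]
contact_force: [1.2, -0.1, 0.1]
grip_width: 91.7
finger_force: 0.0
time: 4.1
tool_pos: [568.9, -274.0, 91.5]
tcp_rot: [3.142, -0.0, 0.114]
contact_force: [0.2, -0.3, -0.3]
grip_width: 29.9
finger_force: 30.0
dp [ 0.0001  0.0006 -0.0025] rot [ 0.     -0.      0.0007]
4.1 [ 568.9 -274.    91.5] [ 3.1416 -0.      0.1137] [ 0.2 -0.3 -0.3] 29.9 29.953342974185944
```

```bash
python3 -m pendant '{"dp":[[0,0,-0.01],[0,0,-0.03],[0,0,-0.065],[0,0,-0.1],[0,0,-0.124],[0,0,-0.124],[0,0,-0.124]],"rotation":[[0,0,0],[0,0,0],[0,0,0],[0,0,0],[0,0,0],[0,0,0],[0,0,0]]}'
python3 - <<'E'
from h import *
o=get_obs();print(o["tool_pos"],o["contact_force"],o["grip_width"],o["time"])
t=vision.capture("top");s=vision.capture("side");E={}
for n,c,roi in(("top",t,(160,195,80,32)),("side",s,(190,145,45,48))):
    x,y,w,h=roi;P=c["pixels"].astype(float)[y:y+h,x:x+w]
    W=np.clip((P[...,0]-P[...,2]-40)/140,0,1)   # orange-ness: R-B
    W[W<.15]=0
    yy,xx=np.nonzero(W>0);ww=W[yy,xx];p=np.c_[xx+x,yy+y].astype(float)
    m=np.average(p,axis=0,weights=ww);C=np.cov(p.T,aweights=ww);l,v=np.linalg.eigh(C);d=v[:,1]
    if d[0]<0:d=-d
    u=(p-m)@d;L=np.sqrt(12*l[1]);E[n]=[m+d*L/2,m,m-d*L/2]
    print(n,m,d,"len",L,"wid",np.sqrt(12*l[0]),ww.sum())
print(tri(t,E["top"],s,E["side"]).round(1).tolist())
for z in(70,77):print(z,plane(t,E["top"],z).round(1).tolist())
g=big(mask(s,(45,120,40),(80,255,255)));print(cv2.boundingRect(g))
cv2.imwrite("pics/e.png",np.hstack([crop(s,230,90,130,150,3),crop(t,280,150,130,150,3)]))
E
```

```text
time: 4.97
tool_pos: [568.3, -273.6, 214.2]
tcp_rot: [-3.14, 0.002, 0.114]
contact_force: [0.0, 0.6, -2.5]
grip_width: 29.7
finger_force: 30.0
[ 568.25093492 -273.57192975  214.20047154] [ 0.04165066  0.63407399 -2.4749177 ] 29.737832847934477 4.975
top [199.06196911 210.1094112 ] [0.97076813 0.24001923] len 55.99231957103523 wid 3.1030819202094744 148.0
side [211.11835357 168.65824839] [0.63994978 0.76841674] len 34.61576754186686 wid 3.3723780689746112 110.02142857142857
[[514.7, 63.9, 66.1, 5.3], [533.2, 143.4, 68.5, 5.1], [550.3, 223.1, 75.5, 2.5]]
70 [[512.3, 65.1, 70.0], [531.1, 144.7, 70.0], [550.0, 225.3, 70.0]]
77 [[511.7, 64.3, 77.0], [530.3, 143.4, 77.0], [549.1, 223.5, 77.0]]
(306, 174, 13, 23)
```

View pics/e.png

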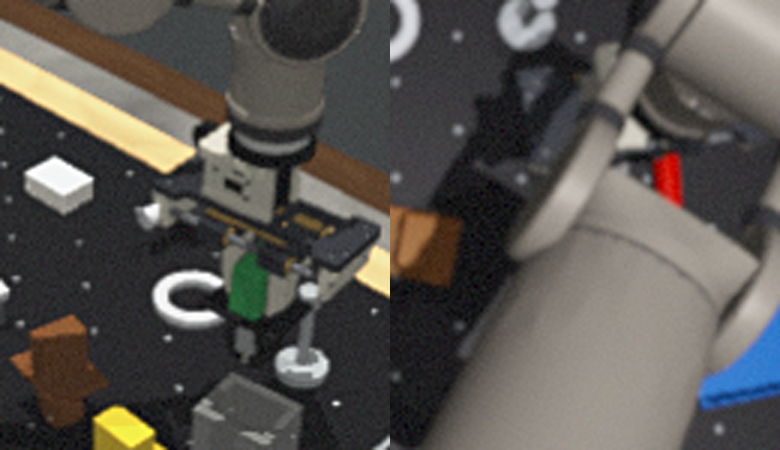

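The side crop shows the roller held upright, clear above the empty cradle at (313,230). I carry it over clip 0.

```bash
python3 -m pendant '{"dp":[[-0.001,-0.03,0],[-0.003,-0.08,0],[-0.005,-0.135,0],[-0.007,-0.19,0],[-0.009,-0.245,0],[-0.01,-0.3,0],[-0.012,-0.34,0],[-0.012,-0.353,0]],"rotation":[[0,0,0],[0,0,0.05],[0,0,0.1],[0,0,0.16],[0,0,0.22],[0,0,0.28],[0,0,0.33],[0,0,0.342]]}'
python3 -m pendant '{"dp":[[0,0,0.01],[0,0,0.025],[0,0,0.03],[0,0,0.03]],"rotation":[[0,0,0],[0,0,0],[0,0,0],[0,0,0]]}'
python3 go.py 516.2 75.8 180 -0.228
python3 - <<'E'
from h import *
t=vision.capture("top");s=vision.capture("side")
cv2.imwrite("pics/f.png",np.hstack([crop(s,140,100,130,110,3),crop(t,140,160,130,110,3)]))
E
```

```text
time: 6.08
tool_pos: [515.9, 77.5, 214.7]
tcp_rot: [3.141, 0.002, -0.226]
contact_force: [0.2, -0.3, -4.0]
grip_width: 29.7
finger_force: 30.0
time: 6.58
tool_pos: [516.7, 74.6, 184.7]
tcp_rot: [3.141, 0.001, -0.229]
contact_force: [0.2, 0.9, -3.1]
grip_width: 29.9
finger_force: 30.0
dp [-0.0008 -0.0011  0.0047] rot [ 0.0005  0.0015 -0.0014]
6.575 [516.7  74.6 184.7] [ 3.1411e+00  1.5000e-03 -2.2940e-01] [ 0.2  0.9 -3.1] 29.9 29.953514635562897
```

View pics/f.png

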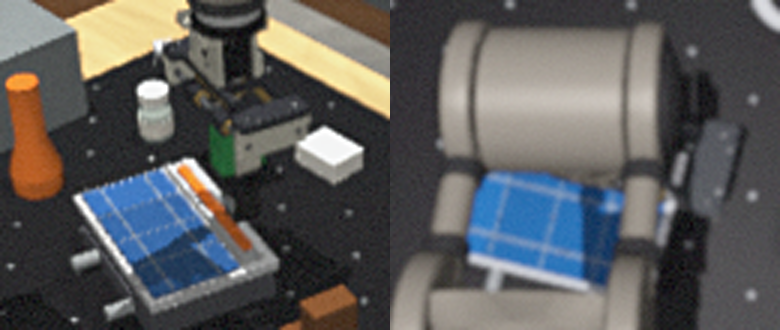

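The side crop shows the roller held above the -y end of the trim. I lower it to feel for clip 0.

```bash
python3 -m pendant '{"dp":[[0,0,0.004],[0,0,0.01],[0,0,0.016],[0,0,0.018],[0,0,0.018]],"rotation":[[0,0,0],[0,0,0],[0,0,0],[0,0,0],[0,0,0]]}'
python3 -m pendant '{"dp":[[0,0,0.001],[0,0,0.002],[0,0,0.003],[0,0,0.004],[0,0,0.004]],"rotation":[[0,0,0],[0,0,0],[0,0,0],[0,0,0],[0,0,0]]}'
```

```text
time: 7.3
tool_pos: [516.8, 75.4, 167.3]
tcp_rot: [3.141, 0.0, -0.228]
contact_force: [1.0, 0.6, -3.6]
grip_width: 30.1
finger_force: 30.0
time: 7.92
tool_pos: [516.8, 75.4, 163.4]
tcp_rot: [3.141, 0.0, -0.228]
contact_force: [-0.0, 0.3, -4.2]
grip_width: 30.1
finger_force: 30.0
```

```bash
python3 -m pendant '{"dp":[[0,0,0.001],[0,0,0.002],[0,0,0.003],[0,0,0.004],[0,0,0.004]],"rotation":[[0,0,0],[0,0,0],[0,0,0],[0,0,0],[0,0,0]]}'
python3 -m pendant '{"dp":[[0,0,0.001],[0,0,0.002],[0,0,0.003],[0,0,0.003]],"rotation":[[0,0,0],[0,0,0],[0,0,0],[0,0,0]]}'
```

```text
time: 8.55
tool_pos: [516.9, 75.4, 159.5]
tcp_rot: [3.142, -0.0, -0.228]
contact_force: [-0.4, 0.6, -3.6]
grip_width: 29.7
finger_force: 30.0
time: 9.05
tool_pos: [517.1, 75.4, 156.8]
tcp_rot: [-3.141, -0.001, -0.228]
contact_force: [-1.7, -0.4, 5.9]
grip_width: 29.7
finger_force: 30.0
```

```bash
python3 -m pendant '{"dp":[[0,0,0.001],[0,0,0.002],[0,0,0.002]],"rotation":[[0,0,0],[0,0,0],[0,0,0]]}'
python3 -m pendant '{"dp":[[0,0,0.001],[0,0,0.001]],"rotation":[[0,0,0],[0,0,0]]}'
```

```text
time: 9.43
tool_pos: [517.0, 75.4, 154.5]
tcp_rot: [3.142, -0.0, -0.228]
contact_force: [-1.0, 0.1, 4.2]
grip_width: 30.0
finger_force: 30.0
time: 9.68
tool_pos: [517.0, 75.3, 153.5]
tcp_rot: [3.141, -0.0, -0.228]
contact_force: [-0.7, -0.5, 5.2]
grip_width: 30.1
finger_force: 30.0
```

```bash
python3 -m pendant '{"dp":[[0,0,0.001],[0,0,0.001]],"rotation":[[0,0,0],[0,0,0]]}'
python3 -m pendant '{"dp":[[0,0,0.001],[0,0,0.001]],"rotation":[[0,0,0],[0,0,0]]}'
```

```text
time: 9.93
tool_pos: [517.0, 75.1, 152.8]
tcp_rot: [3.141, -0.001, -0.228]
contact_force: [-2.2, -1.3, 7.8]
grip_width: 30.1
finger_force: 30.0
time: 10.18
tool_pos: [517.1, 75.1, 152.2]
tcp_rot: [3.141, -0.001, -0.228]
contact_force: [-2.6, -0.3, 10.7]
grip_width: 30.3
finger_force: 30.0
```

```bash
python3 -m pendant '{"dp":[[0,-0.002,0],[0,-0.004,0],[0,-0.006,-0.0002],[0,-0.008,-0.0003]],"rotation":[[0,0,0],[0,0,0],[0,0,0],[0,0,0]]}'
python3 go.py 0 0 0 -0.228
```

```text
time: 10.68
tool_pos: [518.8, 82.3, 152.5]
tcp_rot: [3.14, -0.001, -0.228]
contact_force: [-2.5, -3.9, 9.9]
grip_width: 30.0
finger_force: 30.0
dp [-0.4869  0.1972  0.1524] rot [ 0.0016 -0.0009  0.    ]
10.675 [518.8  82.3 152.5] [ 3.14e+00 -9.00e-04 -2.28e-01] [-2.5 -3.9  9.9] 30.0 29.958047568798065
```

```bash
python3 -m pendant '{"dp":[[0,-0.002,-0.0001],[0,-0.004,-0.0002],[0,-0.006,-0.0003],[0,-0.008,-0.0004],[0,-0.010,-0.0005]],"rotation":[[0,0,0],[0,0,0],[0,0,0],[0,0,0],[0,0,0]]}'
```

```text
time: 11.3
tool_pos: [521.1, 92.9, 152.9]
tcp_rot: [3.142, -0.001, -0.228]
contact_force: [-1.9, -0.2, 9.4]
grip_width: 29.6
finger_force: 30.0
```

```bash
python3 -m pendant '{"dp":[[0,-0.002,-0.0001],[0,-0.004,-0.0002],[0,-0.006,-0.0003],[0,-0.008,-0.0004]],"rotation":[[0,0,0],[0,0,0],[0,0,0],[0,0,0]]}'
```

```text
time: 11.8
tool_pos: [522.9, 100.7, 153.2]
tcp_rot: [3.142, -0.001, -0.228]
contact_force: [-2.1, 0.2, 8.4]
grip_width: 30.0
finger_force: 30.0
```

```bash
python3 -m pendant '{"dp":[[0,-0.002,0.0002],[0,-0.004,0.0002],[0,-0.006,0.0001],[0,-0.008,0],[0,-0.010,0],[0,-0.012,-0.0001]],"rotation":[[0,0,0],[0,0,0],[0,0,0],[0,0,0],[0,0,0],[0,0,0]]}'
```

```text
time: 12.55
tool_pos: [525.5, 111.8, 153.4]
tcp_rot: [3.14, -0.001, -0.228]
contact_force: [-3.4, -2.4, 8.5]
grip_width: 30.0
finger_force: 30.0
```

```bash
python3 -m pendant '{"dp":[[0,-0.002,0],[0,-0.004,-0.0001],[0,-0.006,-0.0002],[0,-0.008,-0.0002],[0,-0.010,-0.0003]],"rotation":[[0,0,0],[0,0,0],[0,0,0],[0,0,0],[0,0,0]]}'
```

```text
time: 13.18
tool_pos: [527.8, 122.2, 153.7]
tcp_rot: [-3.142, -0.001, -0.228]
contact_force: [-2.0, -0.2, 8.7]
grip_width: 29.7
finger_force: 30.0
```

```bash
python3 -m pendant '{"dp":[[0,-0.002,0.0001],[0,-0.004,0.0001],[0,-0.006,0.0001],[0,-0.008,0],[0,-0.010,0],[0,-0.012,-0.0001],[0,-0.014,-0.0001],[0,-0.016,-0.0002]],"rotation":[[0,0,0],[0,0,0],[0,0,0],[0,0,0],[0,0,0],[0,0,0],[0,0,0],[0,0,0]]}'
```

```text
time: 14.18
tool_pos: [531.3, 136.9, 153.9]
tcp_rot: [3.14, -0.0, -0.228]
contact_force: [-2.4, -3.6, 9.4]
grip_width: 30.1
finger_force: 30.0
```

```bash
python3 -m pendant '{"dp":[[0,-0.002,0],[0,-0.004,-0.0001],[0,-0.006,-0.0001],[0,-0.008,-0.0002],[0,-0.010,-0.0002],[0,-0.012,-0.0003],[0,-0.014,-0.0003]],"rotation":[[0,0,0],[0,0,0],[0,0,0],[0,0,0],[0,0,0],[0,0,0],[0,0,0]]}'
```

```text
time: 15.05
tool_pos: [534.6, 151.5, 154.3]
tcp_rot: [-3.141, -0.001, -0.228]
contact_force: [-2.0, -0.0, 9.8]
grip_width: 30.1
finger_force: 30.0
```

```bash
python3 -m pendant '{"dp":[[0,-0.002,0],[0,-0.004,-0.0001],[0,-0.006,-0.0001],[0,-0.008,-0.0002],[0,-0.010,-0.0002],[0,-0.012,-0.0003],[0,-0.014,-0.0003],[0,-0.016,-0.0004]],"rotation":[[0,0,0],[0,0,0],[0,0,0],[0,0,0],[0,0,0],[0,0,0],[0,0,0],[0,0,0]]}'
```

```text
time: 16.05
tool_pos: [538.1, 166.4, 154.6]
tcp_rot: [3.14, -0.0, -0.228]
contact_force: [-3.3, -2.1, 10.1]
grip_width: 29.7
finger_force: 30.0
```

```bash
python3 -m pendant '{"dp":[[0,-0.002,0],[0,-0.004,-0.0001],[0,-0.006,-0.0001],[0,-0.008,-0.0002],[0,-0.010,-0.0002],[0,-0.012,-0.0003],[0,-0.014,-0.0003],[0,-0.016,-0.0004]],"rotation":[[0,0,0],[0,0,0],[0,0,0],[0,0,0],[0,0,0],[0,0,0],[0,0,0],[0,0,0]]}'
```

```text
time: 17.05
tool_pos: [541.7, 182.7, 155.0]
tcp_rot: [-3.141, -0.0, -0.228]
contact_force: [-2.4, -1.0, 8.4]
grip_width: 29.7
finger_force: 30.0
```

```bash
python3 -m pendant '{"dp":[[0,-0.002,0.0001],[0,-0.004,0.0001],[0,-0.006,0.0001],[0,-0.008,0],[0,-0.010,0],[0,-0.012,-0.0001],[0,-0.014,-0.0001],[0,-0.016,-0.0002]],"rotation":[[0,0,0],[0,0,0],[0,0,0],[0,0,0],[0,0,0],[0,0,0],[0,0,0],[0,0,0]]}'
```

```text
time: 18.05
tool_pos: [545.3, 198.1, 155.3]
tcp_rot: [3.142, -0.0, -0.228]
contact_force: [-2.8, 0.3, 9.8]
grip_width: 30.2
finger_force: 30.0
```

```bash
python3 -m pendant '{"dp":[[0,-0.0025,0],[0,-0.005,-0.0001],[0,-0.0075,-0.0002],[0,-0.010,-0.0002],[0,-0.0125,-0.0003],[0,-0.015,-0.0003],[0,-0.0175,-0.0004],[0,-0.020,-0.0005]],"rotation":[[0,0,0],[0,0,0],[0,0,0],[0,0,0],[0,0,0],[0,0,0],[0,0,0],[0,0,0]]}'
```

```text
time: 19.05
tool_pos: [549.8, 217.8, 155.8]
tcp_rot: [-3.141, -0.0, -0.228]
contact_force: [-3.2, 1.1, 9.5]
grip_width: 29.9
finger_force: 30.0
```

```bash
python3 -m pendant '{"dp":[[0,0,-0.003],[0,0,-0.012],[0,0,-0.03],[0,0,-0.05],[0,0,-0.06],[0,0,-0.06]],"rotation":[[0,0,0],[0,0,0],[0,0,0],[0,0,0],[0,0,0],[0,0,0]]}'
python3 go.py 568.9 -274 215 0.1137
```

```text
time: 19.8
tool_pos: [550.1, 217.6, 215.3]
tcp_rot: [-3.141, -0.001, -0.228]
contact_force: [1.2, 0.3, -3.6]
grip_width: 29.8
finger_force: 30.0
dp [1.296e-01 4.746e-01 3.000e-04] rot [-1.00e-04 -8.00e-04 -3.42e-01]
19.8 [550.1 217.6 215.3] [-3.1413e+00 -7.0000e-04 -2.2830e-01] [ 1.2  0.3 -3.6] 29.8 29.953564703464508
```

```bash
python3 -m pendant '{"dp":[[0.01,0.03,0],[0.023,0.083,0],[0.038,0.138,0],[0.053,0.193,0],[0.068,0.248,0],[0.083,0.303,0],[0.098,0.358,0],[0.108,0.395,0]],"rotation":[[0,0,0],[0,0,-0.04],[0,0,-0.09],[0,0,-0.14],[0,0,-0.19],[0,0,-0.24],[0,0,-0.29],[0,0,-0.342]]}'
python3 go.py 568.9 -274 215 0.1137
python3 - <<'E'
from h import *
s=vision.capture("side");cv2.imwrite("pics/g.png",crop(s,150,130,110,80,7))
E
```

```text
time: 20.8
tool_pos: [565.0, -194.1, 213.8]
tcp_rot: [-3.141, 0.002, 0.114]
contact_force: [-0.0, 0.7, -3.1]
grip_width: 29.7
finger_force: 30.0
dp [-0.0052  0.0798 -0.0013] rot [-0.0006  0.0017 -0.    ]
20.8 [ 565.  -194.1  213.8] [-3.141e+00  1.700e-03  1.137e-01] [-0.   0.7 -3.1] 29.7 29.95410829782486
```

View pics/g.png

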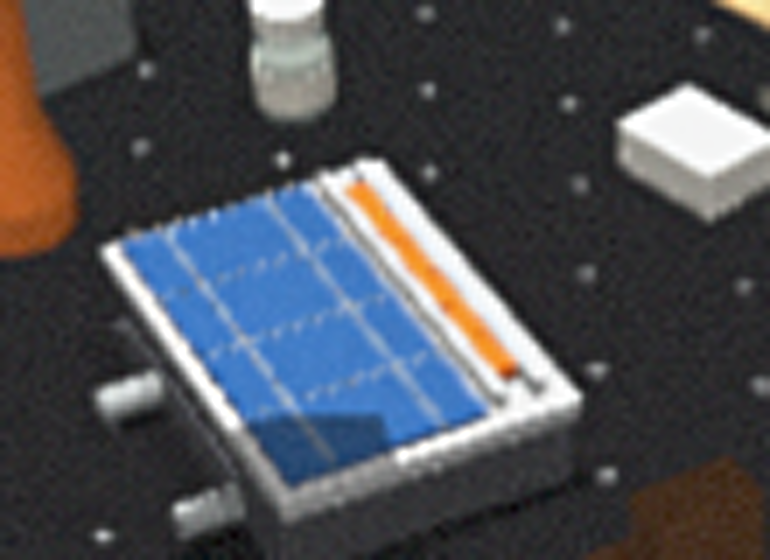

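The side crop shows one uniform orange strip at rail level from (365,190) to (510,370), with no proud edges. I move over the cradle.

```bash
python3 -m pendant '{"dp":[[-0.002,0.03,0],[-0.004,0.065,0],[-0.005,0.080,0],[-0.005,0.080,0],[-0.005,0.080,0]],"rotation":[[0,0,0],[0,0,0],[0,0,0],[0,0,0],[0,0,0]]}'
python3 go.py 568.9 -274 215 0.1137
python3 - <<'E'
from h import *
s=vision.capture("side");cv2.imwrite("pics/i.png",crop(s,270,130,90,130,4))
E
```

```text
time: 21.48
tool_pos: [569.8, -270.3, 214.8]
tcp_rot: [-3.141, 0.001, 0.115]
contact_force: [0.3, 0.8, -3.1]
grip_width: 30.1
finger_force: 30.0
dp [-0.0013  0.0035 -0.0002] rot [-0.0011  0.0005  0.0008]
21.475 [ 569.8 -270.3  214.8] [-3.1405e+00  5.0000e-04  1.1450e-01] [ 0.3  0.8 -3.1] 30.1 29.953569173812866
```

View pics/i.png

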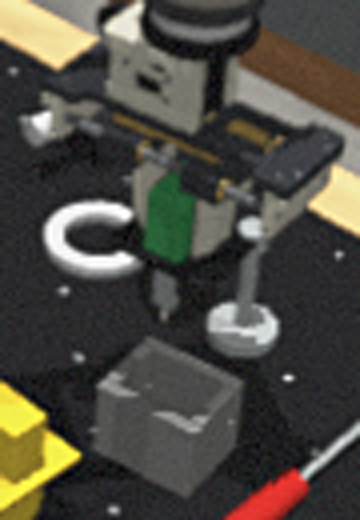

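The crop shows the roller upright above the open cradle at crop (170,400). I descend partway and trim the position.

```bash
python3 -m pendant '{"dp":[[0,0,0.015],[0,0,0.03],[0,0,0.035],[0,0,0.035],[0,0,0.035]],"rotation":[[0,0,0],[0,0,0],[0,0,0],[0,0,0],[0,0,0]]}'
python3 go.py 568.9 -274 91.5 0.1137
```

```text
time: 22.15
tool_pos: [570.1, -271.8, 180.5]
tcp_rot: [3.141, -0.001, 0.114]
contact_force: [-1.1, 0.2, -2.1]
grip_width: 29.7
finger_force: 30.0
dp [-0.0015  0.002   0.089 ] rot [ 0.0006 -0.0006  0.0001]
22.15 [ 570.1 -271.8  180.5] [ 3.141e+00 -6.000e-04  1.138e-01] [-1.1  0.2 -2.1] 29.7 29.95361477136612
```

```bash
python3 -m pendant '{"dp":[[-0.001,0.001,0.005],[-0.0015,0.002,0.015],[-0.0015,0.002,0.02],[-0.0015,0.002,0.02],[-0.0015,0.002,0.02]],"rotation":[[0,0,0],[0,0,0],[0,0,0],[0,0,0],[0,0,0]]}'
python3 go.py 568.9 -274 91.5 0.1137
```

```text
time: 22.78
tool_pos: [568.7, -273.8, 160.2]
tcp_rot: [3.141, -0.0, 0.114]
contact_force: [-0.4, -0.1, -2.8]
grip_width: 29.8
finger_force: 30.0
dp [0.0001 0.0002 0.0687] rot [ 0.0003 -0.0002  0.0001]
22.775 [ 568.7 -273.8  160.2] [ 3.1413e+00 -2.0000e-04  1.1380e-01] [-0.4 -0.1 -2.8] 29.8 29.953575432300568
```

```bash
python3 -m pendant '{"dp":[[0,0,0.01],[0,0,0.025],[0,0,0.04],[0,0,0.053],[0,0,0.06],[0,0,0.062],[0,0,0.062]],"rotation":[[0,0,0],[0,0,0],[0,0,0],[0,0,0],[0,0,0],[0,0,0],[0,0,0]]}'
python3 go.py 568.9 -274 91.5 0.1137
```

```text
time: 23.65
tool_pos: [568.8, -273.9, 98.4]
tcp_rot: [3.141, -0.0, 0.114]
contact_force: [0.1, 0.2, -3.1]
grip_width: 29.4
finger_force: 30.0
dp [0.0001 0.0001 0.0069] rot [ 0.0004 -0.0005  0.0001]
23.65 [ 568.8 -273.9   98.4] [ 3.1411e+00 -5.0000e-04  1.1380e-01] [ 0.1  0.2 -3.1] 29.4 29.953545928001404
```

Now I feel for the rim slowly.

```bash
python3 -m pendant '{"dp":[[0,0,0.001],[0,0,0.002],[0,0,0.003],[0,0,0.004],[0,0,0.005],[0,0,0.005]],"rotation":[[0,0,0],[0,0,0],[0,0,0],[0,0,0],[0,0,0],[0,0,0]]}'
python3 -m pendant '{"dp":[[0,0,0.0005],[0,0,0.001],[0,0,0.0015],[0,0,0.0015]],"rotation":[[0,0,0],[0,0,0],[0,0,0],[0,0,0]]}'
```

```text
time: 24.4
tool_pos: [568.5, -273.7, 93.0]
tcp_rot: [-3.142, 0.0, 0.114]
contact_force: [-0.1, 0.6, -3.2]
grip_width: 29.7
finger_force: 30.0
time: 24.9
tool_pos: [568.6, -273.8, 91.6]
tcp_rot: [3.141, 0.0, 0.114]
contact_force: [0.6, -0.1, -2.6]
grip_width: 29.8
finger_force: 30.0
```

```bash
python3 -m pendant '{"dp":[[0,0,0.0004],[0,0,0.0008],[0,0,0.0008]],"rotation":[[0,0,0],[0,0,0],[0,0,0]]}'
```

```text
time: 25.28
tool_pos: [568.6, -273.8, 91.5]
tcp_rot: [3.141, -0.0, 0.114]
contact_force: [-3.0, 0.5, 5.3]
grip_width: 30.0
finger_force: 30.0
```

```bash
python3 -m pendant '{"dp":[[0,0,-0.0005],[0,0,-0.0005]],"rotation":[[0,0,0],[0,0,0]]}'
python3 -m pendant '{"dp":[[0,0,0],[0,0,0],[0,0,0],[0,0,0],[0,0,0],[0,0,0],[0,0,0]],"rotation":[[0,0,0],[0,0,0],[0,0,0],[0,0,0],[0,0,0],[0,0,0],[0,0,0]]}' 0.0918
python3 go.py 568.9 -274 91.5 0.1137
```

```text
time: 25.52
tool_pos: [568.6, -273.8, 91.5]
tcp_rot: [3.141, -0.0, 0.114]
contact_force: [-1.8, 0.9, 3.2]
grip_width: 30.2
finger_force: 30.0
time: 26.4
tool_pos: [568.6, -273.8, 91.3]
tcp_rot: [3.141, -0.0, 0.114]
contact_force: [0.1, -0.1, -0.4]
grip_width: 90.8
finger_force: 0.0
dp [ 0.0003  0.0002 -0.0002] rot [ 0.0001 -0.      0.    ]
26.4 [ 568.6 -273.8   91.3] [ 3.1415 -0.      0.1137] [ 0.1 -0.1 -0.4] 90.8 0.0
```

```bash
python3 -m pendant '{"dp":[[0,0,-0.015],[0,0,-0.05],[0,0,-0.09],[0,0,-0.13],[0,0,-0.155],[0,0,-0.155]],"rotation":[[0,0,0],[0,0,0],[0,0,0],[0,0,0],[0,0,0],[0,0,0]]}'
python3 -m pendant '{"dp":[[-0.04,0.017,0],[-0.09,0.039,0],[-0.145,0.063,0],[-0.2,0.087,0],[-0.255,0.11,0],[-0.31,0.134,0],[-0.36,0.156,0],[-0.377,0.163,0]],"rotation":[[0,0,0],[0,0,0],[0,0,-0.06],[0,0,-0.12],[0,0,-0.18],[0,0,-0.24],[0,0,-0.29],[0,0,-0.3]]}'
python3 m.py 2>&1 | grep -E "green|edges|box|orange \[[12]"
python3 - <<'E'
from h import *
t=vision.capture("top");s=vision.capture("side")
cv2.imwrite("pics/j.png",np.hstack([crop(t,150,130,240,160,2.4)[:384,:576],crop(s,285,190,50,96,4)]))
E
```

```text
time: 27.15
tool_pos: [569.5, -274.3, 249.6]
tcp_rot: [3.138, -0.005, 0.114]
contact_force: [0.3, -0.4, -0.4]
grip_width: 91.5
finger_force: 0.0
time: 28.15
tool_pos: [209.6, -479.3, 245.1]
tcp_rot: [-3.14, 0.0, 0.411]
contact_force: [0.8, -0.3, -0.3]
grip_width: 91.9
finger_force: 0.0
top green ((347.5, 196.5), (17.0, 11.0), 90.0) (347.3945945945946, 196.2216216216216)
side green ((313.5000305175781, 211.00003051757812), (9.192387580871582, 14.849242210388184), 45.0) (313.4754098360656, 211.10655737704917)
green top tri [[ 568.99036912 -274.92526537  121.63293359    3.12735864]]
box [[590.6, -259.4], [590.9, -290.0], [543.4, -288.6], [543.2, -258.2]]
edges len/ang [(np.float64(30.6), np.float64(-89.5)), (np.float64(47.5), np.float64(178.2)), (np.float64(30.4), np.float64(90.4)), (np.float64(47.4), np.float64(-1.5))]
top orange [199.6 210.3] [54.6  2.2] 14.03624439239502 [[172.8000030517578, 204.6999969482422], [173.39999389648438, 202.60000610351562], [226.3000030517578, 215.8000030517578], [225.8000030517578, 217.89999389648438]]
side orange [214.6 173.4] [22.7  2.2] 50.194427490234375 [[206.5, 165.39999389648438], [208.1999969482422, 164.0], [222.6999969482422, 181.39999389648438], [221.0, 182.8000030517578]]
side orange [154.6 154.9] [ 9.3 21.2] 8.130102157592773 [[148.5, 164.8000030517578], [151.5, 143.8000030517578], [160.6999969482422, 145.10000610351562], [157.6999969482422, 166.10000610351562]]
```

View pics/j.png

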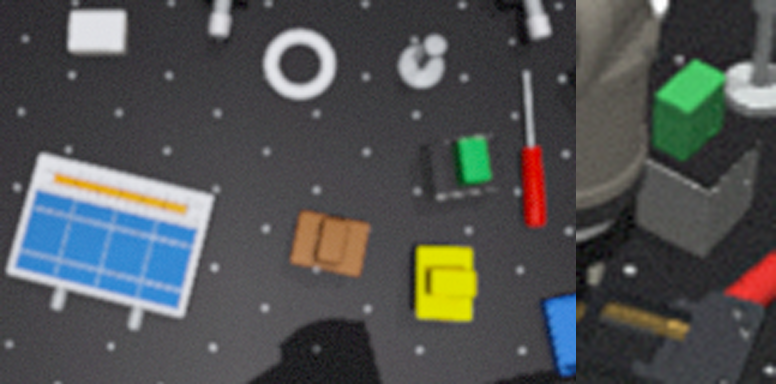

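The roller's handle is back at its starting pixels in both views (top (347.4,196.2), side (313.5,211.1)). The trim shows thinner and uniform, and nothing else has moved. I hand the job in.

```bash
python3 -c "
from plant import workorder
print(workorder.close_job())"
```

```text
the job is handed in; nothing more can be done
None
```

I rolled all six clips at about 12–14 N and they look flush in the pictures. The roller is back in its cradle where it started, and the job is handed in at about 28 s; no verdict came back.

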